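# Pull the spent water-filter cartridge

## Task

The cartridge in the counter-top water filter is spent and stuck on its seal. Take the red-handled puller from its wooden stand, screw it clockwise into the brass socket of the cartridge until it is fully home, draw the cartridge straight up out of the well and set it down gently, upright, in the middle of the round bamboo coaster, with the puller left screwed in. Use only light force on the cartridge, do not touch it with the gripper, keep it upright, and leave everything else where it is.

Things in the scene. Friction and masses are not known exactly. Their poses are not given: they have to be found in the camera images.
- puller: Steel puller rod, 130 g, 86 mm tall, z up the rod, origin at the nose tip (bottom). Shaft 12 mm thick, nose tapering to 6 mm over the lowest 6 mm; flange (36 mm wide) at 33 to 37 mm. Starts upright in the stand, tip 12 mm above the counter; lifts straight out, clear after 40 mm.
- puller_grip (a point): Centre of the puller's red wing handle, 71 mm above its tip. The handle is 50 mm long along x, 14 mm thick along y, 30 mm tall: pinch it across the 14 mm, along y.
- puller_pin (a point): Middle of the puller's round cross pin, 14 mm above its tip; the pin runs along the puller's x axis, 6 mm thick, 32 mm from end to end (16 mm to each side; both ends alike).
- stand: Wooden block, 85 (x) x 60 (y) x 45 mm high, fixed, with a slot along x (40 x 14.5 mm) in which the puller hangs by its flange. Origin at the centre of its underside.
- filter: Counter-top water filter: white block 150 (x) x 120 (y) x 75 mm high, fixed, with an upright round well (62 mm wide, floor 13 mm above the counter) in the middle of its top. Origin at the centre of its underside, under the well's axis; two short hose stubs stick out 30 mm at +x.
- cartridge: Spent cartridge, about 250 g: upright blue cylinder 56 mm wide, 58 mm tall, z up, origin at the centre of its underside. Stands on the floor of the well, top 4 mm below the block's rim. A seal holds it: about 10 to 20 N to pull up, over the first 47 mm; it must rise 62 mm to clear the block. Its brass socket is a two-start screw thread of under a quarter turn.
- socket_mouth (a point): Centre of the cartridge's top, 58 mm above its underside: a centre hole 15 mm wide for the puller's nose, crossed by a slot 9 mm wide, 34 mm long for the pin. The slot lies along the cartridge's x axis, but up to 0.45 rad to either side; this angle is not measured: look, or press the pin lightly (3 to 6 N) on the brass and turn until it drops. The socket itself stays put.
- thread_home (a point): Where the puller's tip is when fully home: 31 mm above the cartridge's underside. Pin resting on the brass: tip at 47 mm. Dropped through the slot: tip at 34.5 mm. Then clockwise seen from above: level for 10 degrees, down 3.5 mm evenly till 60 degrees, level to a hard stop at 72. Up-and-down play in the thread is only 1.8 mm: let the puller down as it turns.
- coaster: Round bamboo coaster, 100 mm wide, 8 mm thick, loose on the counter; origin at the centre of its underside.
- cap: the filter's own screw cap, a white disc 72 mm wide and 32 mm high with a bar on top, lying loose on the counter; origin at the centre of its underside
- pinch_bowl: yellow silicone pinch bowl, 90 mm wide, 40 mm high; origin at the centre of its underside
- measuring_cup: steel measuring cup, 76 mm wide, 50 mm high, flat handle; origin at the centre of its underside
There are look-alikes about, which are no part of the job. Of the things shaped like the coaster, the wooden one is meant.

How it is judged:
By the outcome, as a careful person would: the job done as asked, in the order asked, and still so for the second after the job is handed in, with the robot touching nothing.
It also fails if it takes over 72 s, if anything falls off the work surface, if the arm or the gripper's body presses on something with over 40 N, if the wrist force passes 120 N, or if a joint passes its speed limit or range.

## Robot

A 7-joint arm with a two-finger parallel gripper is mounted at the origin on the work surface. World frame = base frame: x ahead of the robot, y to its left, z up, the work surface at z = 0. Lengths are in m, angles in rad, forces in N, time in s.
With the tool pointing down it reaches from about 0.425 to 0.875 m from the base axis. Payload 8.4 kg.
Tool frame: the origin (TCP) lies midway between the tips of the shut fingers; the grasp point (between the pads) lies 19 mm behind it (ctrl.grip_point_offset is the distance from the TCP to the grasp point, in m); x points along the fingers, y is the direction in which the jaws open and shut, and the axes are right-handed (so a half turn about x gives the same grasp; the last joint's range is limited). The gripper opens to 87 mm and grips with 3 to 60 N. Pads are 19 mm wide; open, the fingers measure 117 mm over their backs; the gripper's body (75 mm by 190 mm) begins 51 mm behind the grasp point.
Start: joints at [1.067, 0.333, 0.04, 1.465, -0.013, 1.343, -0.059], TCP at [0.256, -0.597, 0.223] pointing down, gripper open.
Joint ranges: [-2.58, 2.58], [-0.38, 2.09], [-1.3, 1.39], [0.25, 2.4], [-1.5, 4.64], [0.08, 2.09], [-2.65, 2.65]. Speed limits (rad/s): [2.22, 2.22, 2.79, 2.79, 3.14, 3.14, 3.14].

## Interface

Orientations are given as a unit quaternion [x, y, z, w].
In Python, from plant import ctrl, cams, ticket, finder gives the robot as it stands.
- The arm moves only by the tool move_arm, never from a script. Its argument "steps" is a list of rows, each a list of 3 entries, a list of its own where there are three numbers: the turn, a rotation vector about the world's x, y, z in rad, then the shift along the world's x, y, z in cm, then the finger opening in cm, from 0 to 8.7. In form: [[[wx, wy, wz], [x, y, z], grip], ...]. A call has 1 to 5 rows; each row is the pose to reach, as a shift and turn from the pose commanded when the call began; what a row does not reach only later rows make up. A row lasts 1/12 s, in which the tool goes at most 41.7 mm and 7.16 degrees, less where a joint would pass 70% of its speed; a pose out of reach is approached as far as the arm can. A call with a gripper value outside its range is refused whole. The fingers move at their own pace and stop on an object; "squeeze" is the grip in N (left out, the last holds). Time passes only in rows, so rows that repeat a pose let the fingers close. It gives the time, the measured TCP pose, the force and the opening at its end, in the units of the state.
- ctrl.read_state(): the state, without advancing time (a new reading comes with each control period).
- cams.read_camera(name): name is "side" or "top" or "wrist"; returns a dict with "img" (400x640x3 uint8, blue, green, red), "mtx" (3x3 intrinsics, pixels), "rvec" (rotation vector, rad) and "tvec" (3), from world to camera coordinates, as OpenCV has them. Camera axes: x right, y down, z forward; pixel columns grow to the right and rows downward; lengths in m; the calibration is good to about 2 mm. A picture is of the moment at which its call begins. There is no depth.
- ticket.close_job(): hands the job in, once; it reports no verdict.
Trained networks look in a picture, given as the dict that the camera call returned (one of the last four; its "shot" number tells which), for a name from the list of things; names that differ only in an ending like _2 or _b are one class to them, and where a whole thing is asked for, a point or a joint stands for the part that bears it (a point fixed in the world has none). Each returns a list of dicts, best first, with "score" (0 to 1); they miss things now and then, are a little off and sometimes report something else, mostly with a low value. They report only what shows in the picture. A call takes as long as a camera call. They do not tell look-alikes from the thing itself.
- finder.spot_in(picture, name): "centre" ([x, y, z] in m, in the coordinates of the camera as it stood for that picture, good to about 4 mm: the middle of the surface that is visible of it).
- finder.masks_of(picture, name): "region" (400x640 bool, what is visible of it).
- finder.landmark_of(picture, name): "centre" ([x, y, z] in m, in the coordinates of the camera as it stood for that picture, good to about 4 mm: a listed point, or the origin of a listed thing).
The state is a dict: "time": time; "joints": joint angles; "qd": joint speeds; "joint_efforts": joint torques, N m; "position": TCP position; "orientation": TCP orientation; "contact_force": force on the tool from outside, world axes, zero at the start; "wrist_torque": the same for the moment, N m; "opening": finger opening in m.
Only numpy, scipy, OpenCV 4.12 (cv2) and the standard library are available. Lean on these libraries where they do the work, as an engineer would, in place of code of your own. Each camera call takes 0.05 s, during which the arm holds its last target. There are 200 camera calls.

## Working session

There is one attempt and no reset: what is moved stays moved. The work goes in short steps, Python scripts to look and compute and a tool call to move; the robot and the scene stay as the last step left them, time stands still between calls to the robot, and variables do not carry over. Pictures are saved under pics/ and viewed, about 8 in all and at most 12, crops included, and the job is handed in when it is done.

Besides the shell and the picture viewer there is one more tool, called after "Emit:" as name(argument=value, ...) on one line, values as JSON. move_arm: Moves the arm, as the interface text tells. Its arguments: {"type":"object","properties":{"steps":{"type":"array"},"squeeze":{"type":"number"}},"required":["steps"]}

```bash
ls; mkdir -p pics
cat > h.py <<'E'
import numpy as np, cv2
from scipy.spatial.transform import Rotation as R
from plant import ctrl, cams, ticket, finder
def w(p,c):
    M=R.from_rotvec(np.ravel(p['rvec'])).as_matrix(); return M.T@(np.ravel(c)-np.ravel(p['tvec']))
def px(p,X):
    return cv2.projectPoints(np.array([X],float),np.array(p['rvec'],float),np.array(p['tvec'],float),p['mtx'],None)[0].ravel()
def ray(p,uv,z):
    M=R.from_rotvec(np.ravel(p['rvec'])).as_matrix(); o=-M.T@np.ravel(p['tvec'])
    d=M.T@np.linalg.inv(p['mtx'])@np.array([uv[0],uv[1],1]); return o+d*(z-o[2])/d[2]
E
python3 - <<'E'
from h import *
np.set_printoptions(precision=4,suppress=True)
s=ctrl.read_state(); print(s); print(ctrl.grip_point_offset)
for c in ['top','side']:
    p=cams.read_camera(c); cv2.imwrite(f'pics/{c}0.png',p['img'])
    print(c,w(p,[0,0,0]))
    for n in ['puller_grip','puller','puller_pin','stand','filter','cartridge','socket_mouth','coaster','cap','pinch_bowl','measuring_cup']:
        print(n,[(w(p,d['centre']),round(d['score'],2)) for d in finder.landmark_of(p,n)[:3]])
E
```

```text
pics
{'time': 0.0, 'joints': array([ 1.0668,  0.3339,  0.0399,  1.4663, -0.0134,  1.3433, -0.0585]), 'qd': array([ 0.0002, -0.0002,  0.0007, -0.0007,  0.0007,  0.0003,  0.0005]), 'joint_efforts': array([ -0.0002, -65.6367,   1.3348, -40.3804,  -0.0599,   0.0446,
         0.0002]), 'position': array([ 0.2558, -0.5971,  0.2217]), 'orientation': array([-0.6925, -0.1427,  0.6928, -0.1416]), 'contact_force': array([-0.1328, -0.5269, -0.0749]), 'wrist_torque': array([ 0.0284,  0.0603, -0.0132]), 'opening': 0.08726639688349952}
0.0187
top [0.3705 0.0608 1.1383]
puller_grip [(array([ 0.4802, -0.2735,  0.0822]), 0.71)]
puller [(array([ 0.4779, -0.2703,  0.0132]), 0.54)]
puller_pin [(array([ 0.4738, -0.2669,  0.0223]), 0.75)]
stand [(array([ 0.4787, -0.2661, -0.    ]), 0.64)]
filter [(array([ 0.5905,  0.0134, -0.0029]), 0.8)]
cartridge [(array([0.5961, 0.0193, 0.0119]), 0.69)]
socket_mouth []
coaster [(array([ 0.4767,  0.2982, -0.0002]), 0.95), (array([0.4334, 0.471 , 0.0002]), 0.7), (array([0.5924, 0.0167, 0.0451]), 0.38)]
cap [(array([ 0.3951,  0.0462, -0.0034]), 0.75)]
pinch_bowl [(array([0
[... 178 characters left out ...]
side [0.0734 0.87   0.8195]
puller_grip [(array([ 0.4816, -0.2704,  0.0809]), 0.79), (array([0.5932, 0.0127, 0.068 ]), 0.43)]
puller []
puller_pin [(array([ 0.4746, -0.2686,  0.0239]), 0.81)]
stand [(array([ 0.4724, -0.2627, -0.0038]), 0.69)]
filter [(array([ 0.5936,  0.0187, -0.0055]), 0.96)]
cartridge [(array([0.5866, 0.0169, 0.0109]), 0.69)]
socket_mouth [(array([0.5911, 0.0157, 0.0659]), 0.74)]
coaster [(array([ 0.4344,  0.47  , -0.003 ]), 0.96), (array([ 0.4789,  0.304 , -0.0074]), 0.88), (array([ 0.3177,  0.328 , -0.0082]), 0.8)]
cap [(array([ 0.3899,  0.0532, -0.0013]), 0.65)]
pinch_bowl [(array([0.6611, 0.2264, 0.0029]), 0.8)]
measuring_cup [(array([ 0.6598, -0.1992, -0.0027]), 0.8)]
```

View pics/top0.png

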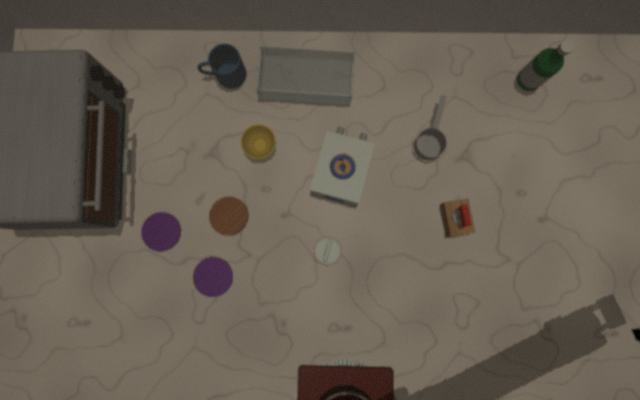

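View pics/side0.png

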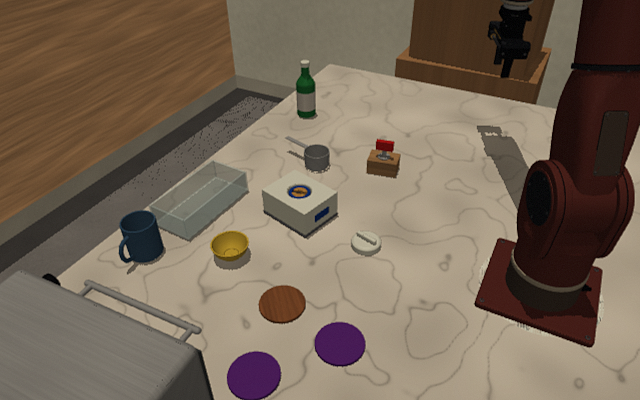

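The brown wooden coaster is at pixel (229,215) in the top view, and the two purple discs at (161,231) and (213,276) are look-alikes. The puller stand is at (458,217), the filter at (343,168) with its hoses pointing up (+x), and the cap at (328,250). Next I'll measure the yaws.

Run:
```python
from h import *
np.set_printoptions(precision=4,suppress=True)
s=ctrl.read_state(); m=R.from_quat(s['orientation']).as_matrix(); print(m)
p=cams.read_camera('top'); im=p['img']
def yaw(n,z,i=0):
    g=finder.masks_of(p,n)[i]['region'].astype(np.uint8)
    c=cv2.findContours(g,0,2)[0]; c=max(c,key=cv2.contourArea).reshape(-1,2)
    P=np.array([ray(p,u,z)[:2] for u in c]).astype(np.float32)
    r=cv2.minAreaRect(P*1000); print(n,r)
yaw('stand',.045); yaw('filter',.075); yaw('puller_grip',.098);yaw('coaster',.008)
w_=cams.read_camera('wrist'); print(w(w_,[0,0,0]))
print('wristcam in tool', m.T@(w(w_,[0,0,0])-s['position']), m.T@R.from_rotvec(np.ravel(w_['rvec'])).as_matrix().T)
a=cv2.resize(im[125:215,300:390],(400,400),interpolation=2); b=cv2.resize(im[190:245,430:485],(400,400),interpolation=2)
cv2.imwrite('pics/crop.png',np.hstack([a,b]))
```

```text
[[-0.      0.3938 -0.9192]
 [ 0.     -0.9192 -0.3938]
 [-1.     -0.      0.    ]]
stand ((477.86297607421875, -262.6243896484375), (84.40896606445312, 71.90766143798828), 10.429719924926758)
filter ((597.0521240234375, 15.362754821777344), (121.38702392578125, 182.61888122558594), 75.57689666748047)
puller_grip ((476.2239990234375, -257.2236633300781), (50.61245346069336, 36.56324768066406), 10.002395629882812)
coaster ((432.9522705078125, 468.67919921875), (95.66236877441406, 99.24242401123047), 1.082065224647522)
[ 0.3323 -0.5658  0.3839]
wristcam in tool [-0.1613  0.001  -0.0827] [[ 0.001  -0.301   0.9536]
 [ 1.      0.0006 -0.0009]
 [-0.0003  0.9536  0.301 ]]
```

View pics/crop.png

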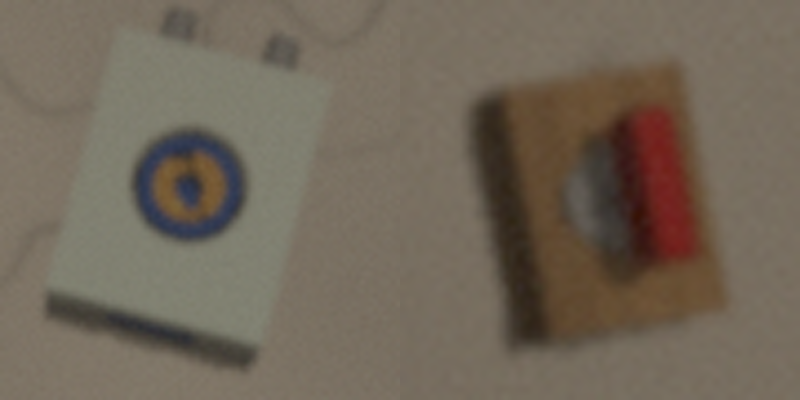

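The stand and handle yaw is about +10° and the filter yaw about −14°. I'll grasp with the jaw direction at +100° (a turn of +167°), so the last joint has room for the clockwise screwing.

Emit:
move_arm(steps=[[[0, 0, 0.116], [0.9, 1.3, 0], 8.7], [[0, 0, 0.232], [1.8, 2.6, 0], 8.7], [[0, 0, 0.348], [2.7, 4.0, 0], 8.7], [[0, 0, 0.464], [3.6, 5.3, 0], 8.7], [[0, 0, 0.58], [4.5, 6.6, 0], 8.7]])

```text
time: 1.92
position: [0.3014, -0.5308, 0.2226]
orientation: [-0.622, -0.336, 0.622, -0.336]
contact_force: [-0.9, -0.4, 1.0]
opening: 0.0873
```

Emit:
move_arm(steps=[[[0, 0, 0.116], [0.9, 1.3, 0], 8.7], [[0, 0, 0.232], [1.8, 2.6, 0], 8.7], [[0, 0, 0.348], [2.7, 4.0, 0], 8.7], [[0, 0, 0.464], [3.6, 5.3, 0], 8.7], [[0, 0, 0.58], [4.5, 6.6, 0], 8.7]])

```text
time: 2.33
position: [0.3463, -0.4648, 0.2227]
orientation: [-0.5, -0.5, 0.5, -0.5]
contact_force: [0.4, -0.2, -0.2]
opening: 0.0871
```

Emit:
move_arm(steps=[[[0, 0, 0.116], [0.9, 1.3, 0], 8.7], [[0, 0, 0.232], [1.8, 2.6, 0], 8.7], [[0, 0, 0.348], [2.7, 4.0, 0], 8.7], [[0, 0, 0.464], [3.6, 5.3, 0], 8.7], [[0, 0, 0.58], [4.5, 6.6, 0], 8.7]])

```text
time: 2.75
position: [0.3913, -0.3988, 0.2227]
orientation: [0.336, 0.622, -0.336, 0.622]
contact_force: [0.0, 0.5, -0.1]
opening: 0.0867
```

Emit:
move_arm(steps=[[[0, 0, 0.116], [0.9, 1.3, 0], 8.7], [[0, 0, 0.232], [1.8, 2.6, 0], 8.7], [[0, 0, 0.348], [2.7, 4.0, 0], 8.7], [[0, 0, 0.464], [3.6, 5.3, 0], 8.7], [[0, 0, 0.58], [4.4, 6.5, 0], 8.7]])

```text
time: 3.17
position: [0.4355, -0.3336, 0.2227]
orientation: [0.144, 0.692, -0.144, 0.692]
contact_force: [-0.1, -1.1, 0.1]
opening: 0.0873
```

Emit:
move_arm(steps=[[[0, 0, 0.116], [0.9, 1.3, 0], 8.7], [[0, 0, 0.232], [1.8, 2.6, 0], 8.7], [[0, 0, 0.348], [2.7, 4.0, 0], 8.7], [[0, 0, 0.464], [3.6, 5.3, 0], 8.7], [[0, 0, 0.58], [4.4, 6.5, 0], 8.7]])

```text
time: 3.58
position: [0.4795, -0.2686, 0.2227]
orientation: [-0.06, 0.704, 0.06, 0.705]
contact_force: [-0.4, -0.2, 0.0]
opening: 0.0866
```

```bash
cat > look.py <<'E'
from h import *
import sys
np.set_printoptions(precision=4,suppress=True)
s=ctrl.read_state(); m=R.from_quat(s['orientation']).as_matrix()
print(s['time'],s['position'],'jawyaw',np.degrees(np.arctan2(m[1,1],m[0,1])),'tilt',m[:,0],'q',s['joints'],'F',s['contact_force'],s['opening'])
p=cams.read_camera('wrist'); cv2.imwrite(f'pics/{sys.argv[1]}.png',p['img'])
for n in sys.argv[2:]:
    print(n,[(w(p,d['centre']),round(d['score'],2)) for d in finder.landmark_of(p,n)[:3]])
E
python3 look.py w1 puller_grip puller_pin puller stand
```

```text
3.5833 [ 0.4795 -0.2686  0.2227] jawyaw 99.69316094180418 tilt [ 0.0003 -0.0002 -1.    ] q [ 0.8779  0.1653 -0.4991  1.6901  0.0818  1.3065  2.1032] F [-0.4492 -0.2306  0.013 ] 0.08658165525047246
puller_grip []
puller_pin [(array([ 0.4778, -0.273 ,  0.0246]), 0.78)]
puller [(array([ 0.4769, -0.2697,  0.0105]), 0.77)]
stand [(array([ 0.4812, -0.2695, -0.0016]), 0.93)]
```

View pics/w1.png

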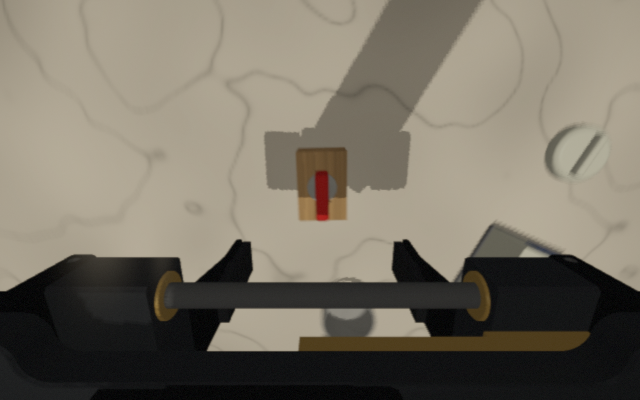

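The handle sits between the fingers at pixel (322,195) and is aligned with the finger plane. I'll refine the position from the red mask.

Run:
```python
from h import *
np.set_printoptions(precision=4,suppress=True)
s=ctrl.read_state(); m=R.from_quat(s['orientation']).as_matrix()
p=cams.read_camera('wrist'); b,g,r=[p['img'][...,i].astype(int) for i in range(3)]
k=((r>90)&(g<50)&(b<50)).astype(np.uint8); k[240:]=0
n,l,st,ct=cv2.connectedComponentsWithStats(k); i=1+np.argmax(st[1:,4]); print(st[i],ct[i])
# outline -> compare to model handle silhouette
from scipy.optimize import minimize
def hull(x):
    c,sn=np.cos(x[2]),np.sin(x[2]); P=[]
    for a in(-.025,.025):
        for d in(-.007,.007):
            for z in(.068,.098): P.append([x[0]+c*a-sn*d,x[1]+sn*a+c*d,z])
    u=cv2.projectPoints(np.array(P),np.array(p['rvec'],float),np.array(p['tvec'],float),p['mtx'],None)[0].reshape(-1,2)
    return cv2.convexHull(u.astype(np.float32))
def cost(x):
    c=np.zeros((400,640),np.uint8); cv2.fillConvexPoly(c,np.round(hull(x)*16).astype(np.int32),255,cv2.LINE_AA,4)
    return np.abs(c/255.-(l==i)).sum()
q=minimize(cost,[.479,-.27,.174],method='Nelder-Mead',options=dict(initial_simplex=[[.479,-.27,.174],[.484,-.27,.174],[.479,-.265,.174],[.479,-.27,.25]])); print(q.x,np.degrees(q.x[2]),q.fun,st[i][4])
d=m.T@(np.array([q.x[0],q.x[1],.083])-s['position']); print('in tool',d)
```

```text
[316 171  13  50 608] [322.2122 195.3586]
[ 0.477  -0.2708  0.2128] 12.194580702348803 192.8862745098039 608
in tool [ 0.1395 -0.0001 -0.0013]
```

Emit:
move_arm(steps=[[[0, 0, 0], [-0.1, -0.1, -3], 8.7], [[0, 0, 0], [-0.1, -0.1, -6], 8.7], [[0, 0, 0], [-0.1, -0.1, -9], 8.7], [[0, 0, 0], [-0.1, -0.1, -12], 8.7], [[0, 0, 0], [-0.1, -0.1, -13.5], 8.7]])

```text
time: 4.3
position: [0.4755, -0.2708, 0.084]
orientation: [-0.056, 0.706, 0.057, 0.704]
contact_force: [0.3, 0.4, -0.3]
opening: 0.0867
```

Emit:
move_arm(steps=[[[0, 0, 0], [0, 0, -1.2], 8.7], [[0, 0, 0], [0, 0, -2.2], 8.7], [[0, 0, 0], [0, 0, -2.4], 6], [[0, 0, 0], [0, 0, -2.4], 4], [[0, 0, 0], [0, 0, -2.4], 2.5]], squeeze=8)

```text
time: 4.72
position: [0.4786, -0.2709, 0.0645]
orientation: [-0.058, 0.704, 0.057, 0.705]
contact_force: [0.7, -0.3, 0.1]
opening: 0.0743
```

Emit:
move_arm(steps=[[[0, 0, 0], [0, 0, 0], 1], [[0, 0, 0], [0, 0, 0], 1], [[0, 0, 0], [0, 0, 0], 1], [[0, 0, 0], [0, 0, 0], 1], [[0, 0, 0], [0, 0, 0], 1]], squeeze=8)

```text
time: 5.13
position: [0.4781, -0.2705, 0.0638]
orientation: [-0.058, 0.705, 0.057, 0.705]
contact_force: [0.6, -0.1, -0.1]
opening: 0.0412
```

Emit:
move_arm(steps=[[[0, 0, 0], [0, 0, 0], 1], [[0, 0, 0], [0, 0, 0], 1], [[0, 0, 0], [0, 0, 0], 0.5], [[0, 0, 0], [0, 0, 0], 0], [[0, 0, 0], [0, 0, 0], 0]], squeeze=40)

```text
time: 5.55
position: [0.4779, -0.2704, 0.0635]
orientation: [-0.058, 0.705, 0.058, 0.705]
contact_force: [-0.0, -0.7, 0.5]
opening: 0.0135
```

Emit:
move_arm(steps=[[[0, 0, 0], [0, 0, 0.6], 0], [[0, 0, 0], [0, 0, 1.4], 0], [[0, 0, 0], [0, 0, 2.4], 0], [[0, 0, 0], [0, 0, 3.6], 0], [[0, 0, 0], [0, 0, 5], 0]])

```text
time: 5.97
position: [0.478, -0.2704, 0.1149]
orientation: [-0.058, 0.705, 0.058, 0.705]
contact_force: [0.7, 0.2, -1.5]
opening: 0.0133
```

Emit:
move_arm(steps=[[[0, 0, 0], [0, 0, 2], 0], [[0, 0, 0], [0, 0, 4.5], 0], [[0, 0, 0], [0, 0, 7], 0], [[0, 0, 0], [0, 0, 9.5], 0], [[0, 0, 0], [0, 0, 11], 0]])

```text
time: 6.38
position: [0.4789, -0.2706, 0.2279]
orientation: [-0.059, 0.704, 0.057, 0.706]
contact_force: [-0.1, 0.1, -1.3]
opening: 0.0136
```

Emit:
move_arm(steps=[[[0, 0, 0], [0.8, 1.5, 0], 0], [[0, 0, 0], [2, 4, 0], 0], [[0, 0, 0], [3.3, 7, 0], 0], [[0, 0, 0], [4.8, 10, 0], 0], [[0, 0, 0], [6.3, 13, 0], 0]])

```text
time: 6.8
position: [0.5415, -0.1392, 0.2252]
orientation: [-0.058, 0.704, 0.057, 0.705]
contact_force: [0.7, 0.1, -1.6]
opening: 0.0137
```

Emit:
move_arm(steps=[[[0, 0, -0.03], [1.5, 3, 0], 0], [[0, 0, -0.07], [3.0, 6, 0], 0], [[0, 0, -0.11], [4.5, 9, 0], 0], [[0, 0, -0.15], [6, 12.5, 0], 0], [[0, 0, -0.17], [7.4, 15, 0], 0]])

```text
time: 7.22
position: [0.6155, 0.0131, 0.2252]
orientation: [0.003, 0.707, -0.002, 0.708]
contact_force: [0.7, 0.4, -1.6]
opening: 0.0135
```

Emit:
move_arm(steps=[[[0, 0, 0], [0.2, 0.7, 0], 0], [[0, 0, 0], [0.5, 1, 0], 0], [[0, 0, 0], [0.5, 1, 0], 0], [[0, 0, 0], [0.5, 1, 0], 0]])

```text
time: 7.55
position: [0.6199, 0.018, 0.224]
orientation: [0.003, 0.707, -0.003, 0.707]
contact_force: [-0.2, -0.3, -1.6]
opening: 0.0135
```

```bash
python3 look.py w2 socket_mouth cartridge filter puller_pin puller_grip puller
```

```text
7.55 [0.6199 0.018  0.224 ] jawyaw 89.5338075040522 tilt [ 0.0001 -0.0009 -1.    ] q [ 0.4115  0.3416 -0.6516  1.512   0.2103  1.3587  1.3061] F [-0.1999 -0.3395 -1.5517] 0.013547417969090666
socket_mouth [(array([0.5889, 0.011 , 0.0716]), 0.66)]
cartridge [(array([0.5947, 0.0165, 0.0144]), 0.77)]
filter []
puller_pin [(array([0.6189, 0.0182, 0.1836]), 0.73)]
puller_grip [(array([0.6226, 0.0166, 0.2383]), 0.96), (array([ 0.4774,  0.3005, -0.0009]), 0.4)]
puller [(array([0.6206, 0.0162, 0.1712]), 0.73)]
```

View pics/w2.png

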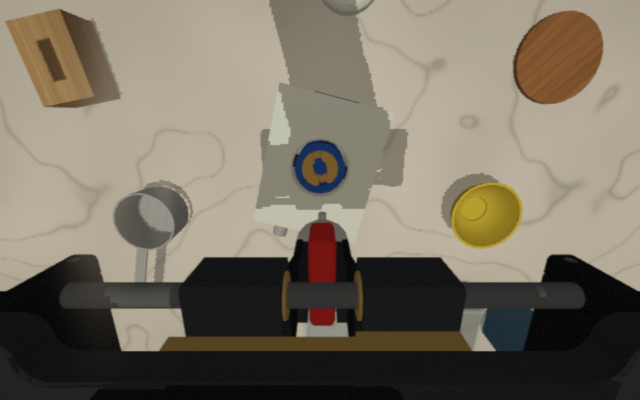

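The well is at pixel (320,167), unobstructed and in shade. I'll rectify the cartridge's top plane, locate its centre and view the slot.

```bash
cat > rect.py <<'E'
from h import *
import sys
np.set_printoptions(precision=4,suppress=True)
acc=0;cs=[]
for _ in range(4):
    p=cams.read_camera('wrist'); acc=acc+p['img'].astype(float)
    b,g,r=[p['img'][...,i].astype(int) for i in range(3)]
im=np.clip(acc/4,0,255).astype(np.uint8)
c0=np.array([.592,.015]); S=8 # px/mm, 60 mm window
z=.071
# image: right=+x, up=+y
X=lambda i,j:[c0[0]+(i-240)/S/1000,c0[1]-(j-240)/S/1000,z]
src=np.float32([px(p,X(*q)) for q in[(0,0),(480,0),(480,480),(0,480)]])
H=cv2.getPerspectiveTransform(src,np.float32([(0,0),(480,0),(480,480),(0,480)]))
o=cv2.warpPerspective(im,H,(480,480),flags=cv2.INTER_CUBIC)
cv2.imwrite('pics/rect.png',cv2.convertScaleAbs(o,alpha=1.5))
b,g,r=[o[...,i].astype(int) for i in range(3)]
br=((r>b+25)).astype(np.uint8)
n,l,st,ct=cv2.connectedComponentsWithStats(br); i=1+np.argmax(st[1:,4]); 
c=max(cv2.findContours((l==i).astype(np.uint8),0,2)[0],key=cv2.contourArea)
(ex,ey),rr=cv2.minEnclosingCircle(c); print('brass',X(ex,ey),rr/S,cv2.fitEllipse(c))
bl=((b>r+20)).astype(np.uint8); n,l,st,ct=cv2.connectedComponentsWithStats(bl); i=1+np.argmax(st[1:,4]); c=max(cv2.findContours((l==i).astype(np.uint8),0,2)[0],key=cv2.contourArea); e=cv2.fitEllipse(c);print('blue',X(*e[0]),e)
E
python3 rect.py
```

```text
brass [np.float64(0.5921690597534179), np.float64(0.01497416305541992), 0.071] 19.692079544067383 ((235.7559051513672, 241.95230102539062), (295.8691101074219, 315.81781005859375), 168.99063110351562)
blue [np.float64(0.5912033367156982), np.float64(0.014889860153198242), 0.071] ((233.62669372558594, 240.88111877441406), (440.2569885253906, 458.1286926269531), 84.63301086425781)
```

View pics/rect.png

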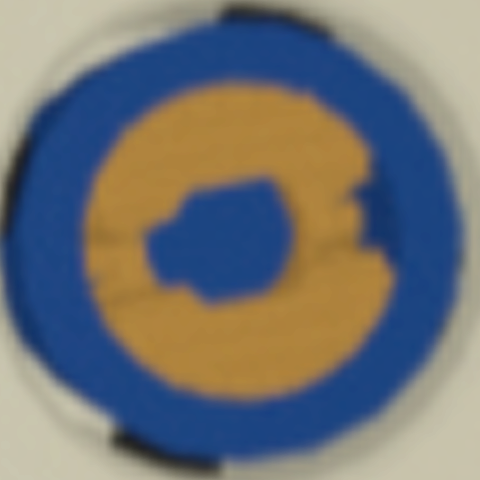

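The slot's mid-line goes from pixel (120,268) to (340,219) in this 8 px/mm view, which is a yaw of about +12°. The socket centre is at about (235,241), or world (0.5914, 0.0149). Next I'll check the held puller's offset from the TCP with the same camera.

Run:
```python
from h import *
np.set_printoptions(precision=4,suppress=True)
s=ctrl.read_state(); m=R.from_quat(s['orientation']).as_matrix(); t=s['position']; ax=m[:,2]
p=cams.read_camera('wrist'); im=p['img']; b,g,r=[im[...,i].astype(int) for i in range(3)]
k=(r>g+40)&(r>b+40); k[:215]=0; k[:,:290]=0;k[:,350:]=0
for row in (228,235,250,265,275,318): 
    c=np.where(k[row])[0]; print(row,c.min() if len(c) else 0,c.max() if len(c) else 0)
rows=np.where(k[:,316:328].sum(1)>6)[0]; print('rows',rows.min(),rows.max())
for dx in(-.025,.025):
  for dz in(.0037,.0337):
    for dy in(-.007,.007):
      print(dx,dz,dy,px(p,t+ax*dx+m[:,1]*dy+[0,0,dz]))
for e in (-.016,-.0): print('pin',px(p,t+ax*e+[0,0,-.0515+.014]))
print('flange -x', px(p,t-ax*.018+[0,0,-.0515+.035]), px(p,t-ax*.018+[0,0,-.0515+.033]))
crop=im[195:345,260:385]; cv2.imwrite('pics/held.png',cv2.convertScaleAbs(cv2.resize(crop,None,fx=4,fy=4,interpolation=2),alpha=1.8))
```

```text
228 310 333
235 309 334
250 308 335
265 308 335
275 308 335
318 310 334
rows 223 325
-0.025 0.0037 -0.007 [311.2401 219.9822]
-0.025 0.0037 0.007 [335.4523 219.9851]
-0.025 0.0337 -0.007 [309.0674 241.4247]
-0.025 0.0337 0.007 [338.2713 241.4273]
0.025 0.0037 -0.007 [312.0873 294.6806]
0.025 0.0037 0.007 [334.3226 294.6809]
0.025 0.0337 -0.007 [310.2828 327.955 ]
0.025 0.0337 0.007 [336.6582 327.9542]
pin [323.03   212.1697]
pin [322.9986 232.6909]
flange -x [323.1673 219.4669] [323.1534 218.4315]
```

View pics/held.png

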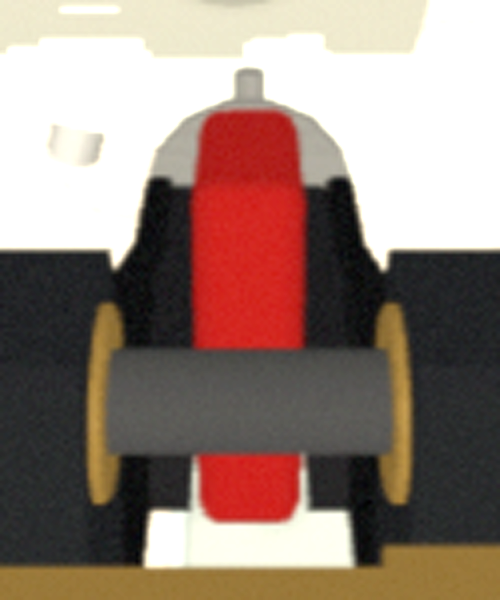

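Emit:
move_arm(steps=[[[0, 0, 0.07], [-1, -0.1, 0], 0], [[0, 0, 0.14], [-2, -0.2, -1], 0], [[0, 0, 0.21], [-2.7, -0.25, -3], 0], [[0, 0, 0.21], [-2.85, -0.25, -5.5], 0], [[0, 0, 0.21], [-2.85, -0.25, -7.5], 0]])

```text
time: 8.57
position: [0.5908, 0.0169, 0.1475]
orientation: [-0.072, 0.703, 0.072, 0.703]
contact_force: [1.0, -0.6, -0.7]
opening: 0.0138
```

Emit:
move_arm(steps=[[[0, 0, 0], [0, 0, -1.2], 0], [[0, 0, 0], [0, 0, -2], 0], [[0, 0, 0], [0, 0, -2.1], 0], [[0, 0, 0], [0, 0, -2.1], 0], [[0, 0, 0], [0, 0, -2.1], 0]])

```text
time: 8.98
position: [0.5922, 0.0173, 0.1287]
orientation: [-0.072, 0.703, 0.072, 0.704]
contact_force: [0.1, -0.0, -0.5]
opening: 0.0134
```

```bash
python3 look.py w3 socket_mouth puller_pin
python3 - <<'E'
import cv2
a=cv2.imread('pics/w3.png')
cv2.imwrite('pics/w3c.png',cv2.convertScaleAbs(cv2.resize(a[140:290,230:410],None,fx=4,fy=4,interpolation=2),alpha=1.5))
E
```

```text
8.9833 [0.5922 0.0173 0.1287] jawyaw 101.64928383039496 tilt [ 0.0015  0.0001 -1.    ] q [ 0.4503  0.3616 -0.6769  1.6984  0.2437  1.1658  1.4826] F [ 0.1149 -0.0324 -0.5453] 0.013432206599857171
socket_mouth [(array([0.5921, 0.0154, 0.072 ]), 0.68)]
puller_pin [(array([0.5901, 0.0139, 0.0892]), 0.98)]
```

View pics/w3c.png

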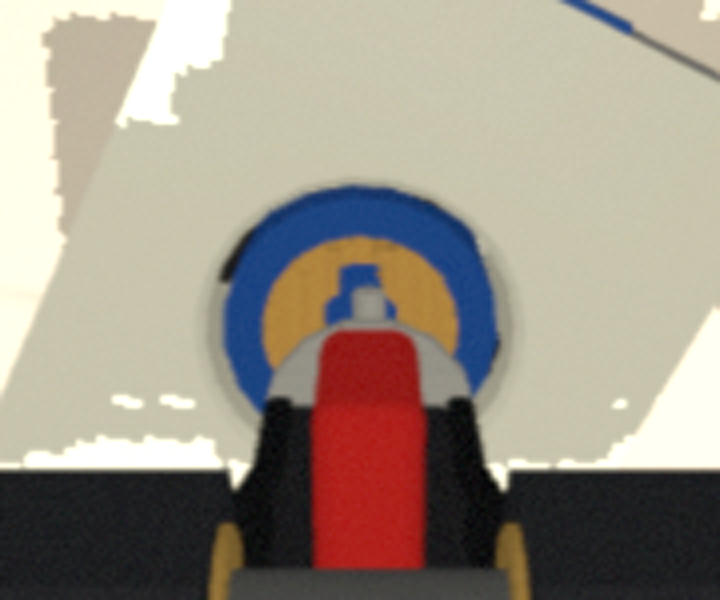

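The pin end is at crop pixel (368,287), about 10 px right of the slot's mid-line (col 358). The slot's near end is at row 265. I'll convert these to millimetres.

Run:
```python
from h import *
np.set_printoptions(precision=4,suppress=True)
s=ctrl.read_state(); m=R.from_quat(s['orientation']).as_matrix(); t=s['position']
p=cams.read_camera('wrist'); im=p['img']
f=lambda u,v:(230+u/4-.4,140+v/4-.4)
a=ray(p,f(358,265),.071)
for zt in(.0912,.0942): 
  b=ray(p,f(368,287),zt); print('pin end->centre',b+m[:,2]*.016, 'tool', m.T@(b+m[:,2]*.016-t))
print('slot end',a,'centre',a+m[:,2]*.017,'tool',m.T@(a+m[:,2]*.017-t))
print('left/right slot',ray(p,f(340,280),.071),ray(p,f(378,280),.071))
# circle fit of outer brass & blue silhouettes: visible rows
b_,g,r=[im[...,i].astype(int) for i in range(3)]
def circ(k,z):
    k=k.astype(np.uint8);k[:180]=0;k[235:]=0;k[:,:280]=0;k[:,360:]=0
    c=max(cv2.findContours(k,0,1)[0],key=cv2.contourArea).reshape(-1,2); h=cv2.convexHull(c).reshape(-1,2)
    h=[u for u in h if u[1]<228]
    P=np.array([ray(p,u,z)[:2] for u in h]); A=np.c_[2*P,np.ones(len(P))]; q=np.linalg.lstsq(A,(P**2).sum(1),rcond=None)[0]
    print('circ',q[:2],np.sqrt(q[2]+q[0]**2+q[1]**2),'tool',m.T@(np.array([q[0],q[1],z])-t))
circ((b_>r+20),.071); circ((r>b_+25)&(g>b_+10),.071)
```

```text
pin end->centre [0.5915 0.016  0.0912] tool [ 0.0373 -0.001  -0.0008]
pin end->centre [0.5905 0.0158 0.0942] tool [ 0.0343 -0.001  -0.0018]
slot end [0.5784 0.0113 0.071 ] centre [0.595  0.0147 0.071 ] tool [ 0.0575 -0.003   0.0023]
left/right slot [0.5821 0.0084 0.071 ] [0.5806 0.0158 0.071 ]
circ [0.5895 0.0141] 0.027479116792503314 tool [ 0.0575 -0.0025 -0.0033]
circ [0.5919 0.0145] 0.019375410943941133 tool [ 0.0575 -0.0025 -0.0009]
```

Emit:
move_arm(steps=[[[0, 0, 0], [-0.03, -0.19, 0], 0], [[0, 0, 0], [-0.03, -0.19, 0], 0], [[0, 0, 0], [-0.03, -0.19, -0.4], 0], [[0, 0, 0], [-0.03, -0.19, -0.8], 0], [[0, 0, 0], [-0.03, -0.19, -0.8], 0]])

```text
time: 9.6
position: [0.5905, 0.015, 0.1184]
orientation: [-0.072, 0.704, 0.072, 0.703]
contact_force: [0.3, -0.4, -1.8]
opening: 0.0136
```

Emit:
move_arm(steps=[[[0, 0, 0], [0, 0, -0.2], 0], [[0, 0, 0], [0, 0, -0.4], 0], [[0, 0, 0], [0, 0, -0.6], 0], [[0, 0, 0], [0, 0, -0.75], 0], [[0, 0, 0], [0, 0, -0.75], 0]])

```text
time: 10.02
position: [0.591, 0.0152, 0.1116]
orientation: [-0.072, 0.704, 0.072, 0.703]
contact_force: [0.3, -0.6, -1.5]
opening: 0.0135
```

Emit:
move_arm(steps=[[[0, 0, 0], [0, 0, -0.05], 0], [[0, 0, 0], [0, 0, -0.1], 0], [[0, 0, 0], [0, 0, -0.15], 0], [[0, 0, 0], [0, 0, -0.2], 0], [[0, 0, 0], [0, 0, -0.2], 0]])

```text
time: 10.43
position: [0.5911, 0.0151, 0.11]
orientation: [-0.072, 0.703, 0.072, 0.703]
contact_force: [-0.1, 0.4, -0.7]
opening: 0.0137
```

Emit:
move_arm(steps=[[[0, 0, 0], [0, 0, -0.05], 0], [[0, 0, 0], [0, 0, -0.1], 0], [[0, 0, 0], [0, 0, -0.15], 0], [[0, 0, 0], [0, 0, -0.2], 0], [[0, 0, 0], [0, 0, -0.2], 0]])

```text
time: 10.85
position: [0.5911, 0.0152, 0.1079]
orientation: [-0.072, 0.704, 0.072, 0.703]
contact_force: [0.1, -0.3, -1.2]
opening: 0.0138
```

Emit:
move_arm(steps=[[[0, 0, 0], [0, 0, -0.05], 0], [[0, 0, 0], [0, 0, -0.1], 0], [[0, 0, 0], [0, 0, -0.15], 0], [[0, 0, 0], [0, 0, -0.2], 0], [[0, 0, 0], [0, 0, -0.2], 0]])

```text
time: 11.27
position: [0.5911, 0.0151, 0.1059]
orientation: [-0.072, 0.704, 0.072, 0.703]
contact_force: [1.1, 0.3, -1.7]
opening: 0.0134
```

Emit:
move_arm(steps=[[[0, 0, 0], [0, 0, -0.1], 0], [[0, 0, 0], [0, 0, -0.2], 0], [[0, 0, 0], [0, 0, -0.3], 0], [[0, 0, 0], [0, 0, -0.4], 0], [[0, 0, 0], [0, 0, -0.4], 0]])

```text
time: 11.68
position: [0.591, 0.0151, 0.1018]
orientation: [-0.072, 0.704, 0.072, 0.703]
contact_force: [-0.1, -0.0, -1.0]
opening: 0.0136
```

Emit:
move_arm(steps=[[[0, 0, 0], [0, 0, -0.05], 0], [[0, 0, 0], [0, 0, -0.1], 0], [[0, 0, 0], [0, 0, -0.15], 0], [[0, 0, 0], [0, 0, -0.2], 0], [[0, 0, 0], [0, 0, -0.2], 0]])

```text
time: 12.1
position: [0.5911, 0.0151, 0.0999]
orientation: [-0.072, 0.704, 0.072, 0.703]
contact_force: [0.2, 0.0, -1.9]
opening: 0.0133
```

Emit:
move_arm(steps=[[[0, 0, 0], [0, 0, -0.03], 0], [[0, 0, 0], [0, 0, -0.05], 0], [[0, 0, 0], [0, 0, -0.08], 0], [[0, 0, 0], [0, 0, -0.08], 0], [[0, 0, 0], [0, 0, -0.08], 0]])

```text
time: 12.52
position: [0.5912, 0.0152, 0.0992]
orientation: [-0.072, 0.703, 0.072, 0.703]
contact_force: [-0.2, 0.1, -0.1]
opening: 0.0134
```

It's fully through the slot and lightly touching the floor. Now I'll turn clockwise, lowering as it goes.

Emit:
move_arm(steps=[[[0, 0, -0.07], [0, 0, 0.03], 0], [[0, 0, -0.14], [0, 0, 0.05], 0], [[0, 0, -0.21], [0, 0, 0.036], 0], [[0, 0, -0.28], [0, 0, 0.008], 0], [[0, 0, -0.35], [0, 0, -0.02], 0]])

```text
time: 12.93
position: [0.5912, 0.0152, 0.0991]
orientation: [0.053, 0.705, -0.053, 0.705]
contact_force: [-0.5, 1.0, -1.7]
opening: 0.0134
```

```bash
cat > st.py <<'E'
from h import *
np.set_printoptions(precision=4,suppress=True)
s=ctrl.read_state(); m=R.from_quat(s['orientation']).as_matrix()
print(s['time'],s['position'],'jawyaw',np.degrees(np.arctan2(m[1,1],m[0,1])),'tilt',m[:,0],'F',s['contact_force'],'T',s['wrist_torque'],s['opening'],'q7',s['joints'][6])
E
python3 st.py
```

```text
12.9333 [0.5912 0.0152 0.0991] jawyaw 81.39112072621472 tilt [ 0.0001 -0.     -1.    ] F [-0.5091  1.0107 -1.7091] T [ 0.1373 -0.1783 -0.0412] 0.01339411391970259 q7 1.1378508544934798
```

Very low force. Continuing down the ramp.

Emit:
move_arm(steps=[[[0, 0, -0.07], [0, 0, -0.028], 0], [[0, 0, -0.14], [0, 0, -0.056], 0], [[0, 0, -0.21], [0, 0, -0.084], 0], [[0, 0, -0.28], [0, 0, -0.112], 0], [[0, 0, -0.35], [0, 0, -0.14], 0]])

```text
time: 13.35
position: [0.5912, 0.0152, 0.0977]
orientation: [0.175, 0.685, -0.175, 0.685]
contact_force: [-0.2, -0.4, -0.8]
opening: 0.0136
```

```bash
python3 st.py
```

```text
13.35 [0.5912 0.0152 0.0977] jawyaw 61.33739864875712 tilt [ 0.0001 -0.     -1.    ] F [-0.2432 -0.4163 -0.8438] T [ 0.057  -0.1241  0.0238] 0.013638023033883447 q7 0.8073093775369319
```

Emit:
move_arm(steps=[[[0, 0, -0.07], [0, 0, -0.028], 0], [[0, 0, -0.14], [0, 0, -0.056], 0], [[0, 0, -0.21], [0, 0, -0.084], 0], [[0, 0, -0.28], [0, 0, -0.112], 0], [[0, 0, -0.35], [0, 0, -0.14], 0]])

```text
time: 13.77
position: [0.5912, 0.0152, 0.0963]
orientation: [0.292, 0.644, -0.292, 0.644]
contact_force: [0.5, -0.4, -0.0]
opening: 0.0136
```

```bash
python3 st.py
```

```text
13.7667 [0.5912 0.0152 0.0963] jawyaw 41.286414447588136 tilt [ 0.0001  0.     -1.    ] F [ 0.5397 -0.3856 -0.015 ] T [-0.0338 -0.1121 -0.0109] 0.013641007090915284 q7 0.4757728935668422
```

Emit:
move_arm(steps=[[[0, 0, -0.05], [0, 0, -0.02], 0], [[0, 0, -0.1], [0, 0, -0.03], 0], [[0, 0, -0.14], [0, 0, -0.03], 0], [[0, 0, -0.18], [0, 0, -0.03], 0], [[0, 0, -0.2], [0, 0, -0.03], 0]])

```text
time: 14.18
position: [0.5917, 0.0154, 0.0961]
orientation: [0.354, 0.612, -0.354, 0.612]
contact_force: [2.7, 0.8, -2.3]
opening: 0.0135
```

```bash
python3 st.py
```

```text
14.1833 [0.5917 0.0154 0.0961] jawyaw 29.915978404615476 tilt [ 0.0011  0.0002 -1.    ] F [ 2.724   0.8371 -2.2926] T [ 0.216  -0.7368  0.0221] 0.013490353194448093 q7 0.28745605071799774
```

Emit:
move_arm(steps=[[[0, 0, -0.02], [0, 0, 0], 0], [[0, 0, -0.04], [0, 0, 0], 0], [[0, 0, -0.04], [0, 0, 0], 0]])

```text
time: 14.43
position: [0.5918, 0.0154, 0.0962]
orientation: [0.366, 0.605, -0.366, 0.605]
contact_force: [4.3, 1.0, -2.5]
opening: 0.0135
```

```bash
python3 st.py
```

```text
14.4333 [0.5918 0.0154 0.0962] jawyaw 27.68012890759179 tilt [ 0.0015  0.0003 -1.    ] F [ 4.3365  1.0128 -2.5103] T [ 0.3193 -1.3206  0.1043] 0.013544442408676784 q7 0.2504247840283879
```

Emit:
move_arm(steps=[[[0, 0, 0], [0.06, 0.01, 0], 0], [[0, 0, -0.02], [0.06, 0.01, 0], 0], [[0, 0, -0.03], [0.06, 0.01, 0], 0], [[0, 0, -0.03], [0.06, 0.01, 0], 0]])

```text
time: 14.77
position: [0.592, 0.0154, 0.0961]
orientation: [0.375, 0.599, -0.375, 0.6]
contact_force: [3.8, 1.9, -2.3]
opening: 0.0134
```

```bash
python3 st.py
```

```text
14.7667 [0.592  0.0154 0.0961] jawyaw 25.974821247201188 tilt [ 0.0005  0.0001 -1.    ] F [ 3.8075  1.8599 -2.2592] T [ 0.4025 -1.2233  0.1466] 0.013433317223515925 q7 0.22194794120581268
```

Emit:
move_arm(steps=[[[0, 0, -0.02], [0.04, 0.02, -0.02], 0], [[0, 0, -0.04], [0.04, 0.02, -0.02], 0], [[0, 0, -0.06], [0.04, 0.02, -0.02], 0], [[0, 0, -0.06], [0.04, 0.02, -0.02], 0]])

```text
time: 15.1
position: [0.592, 0.0153, 0.096]
orientation: [0.393, 0.588, -0.393, 0.588]
contact_force: [0.9, -0.0, 3.8]
opening: 0.0137
```

```bash
python3 st.py
```

```text
15.1 [0.592  0.0153 0.096 ] jawyaw 22.4699781869979 tilt [-0.0002 -0.0004 -1.    ] F [ 0.9177 -0.0007  3.8214] T [ 0.0777 -0.3624  0.3983] 0.013741616355779085 q7 0.16347984031413443
```

Emit:
move_arm(steps=[[[0, 0, -0.02], [0, 0, 0.04], 0], [[0, 0, -0.04], [0, 0, 0.04], 0], [[0, 0, -0.04], [0, 0, 0.04], 0]])

```text
time: 15.35
position: [0.5919, 0.0153, 0.096]
orientation: [0.405, 0.58, -0.405, 0.58]
contact_force: [1.3, 0.4, 1.5]
opening: 0.0137
```

```bash
python3 st.py
```

```text
15.35 [0.5919 0.0153 0.096 ] jawyaw 20.165993245286398 tilt [-0.0006 -0.0002 -1.    ] F [1.2503 0.366  1.5206] T [-0.0258 -0.3459  0.3579] 0.013706097551366354 q7 0.12562423097177053
```

```bash
cat > hang.py <<'E'
from h import *
p=cams.read_camera('wrist'); im=p['img']; b,g,r=[im[...,i].astype(int) for i in range(3)]
k=(r>g+40)&(r>b+40); k[:215]=0; k[:,:280]=0;k[:,360:]=0
rows=[y for y in range(222,330) if k[y].sum()>8]; 
print(rows[0],rows[-1])
for y in (225,230,240,250,260,270,278,314,318,322):
    c=np.where(k[y])[0]; print(y,(c.min(),c.max(),(c.min()+c.max())/2) if len(c) else 0)
E
python3 hang.py
```

```text
223 324
225 (np.int64(311), np.int64(332), np.float64(321.5))
230 (np.int64(309), np.int64(333), np.float64(321.0))
240 (np.int64(308), np.int64(334), np.float64(321.0))
250 (np.int64(307), np.int64(335), np.float64(321.0))
260 (np.int64(307), np.int64(335), np.float64(321.0))
270 (np.int64(308), np.int64(335), np.float64(321.5))
278 (np.int64(308), np.int64(335), np.float64(321.5))
314 (np.int64(310), np.int64(334), np.float64(322.0))
318 (np.int64(310), np.int64(334), np.float64(322.0))
322 (np.int64(311), np.int64(333), np.float64(322.0))
```

It's at the hard stop: a torque plateau of about 0.4 N m after more than 72°, at home height, with no handle slip. Now drawing it straight up gently.

Emit:
move_arm(steps=[[[0, 0, 0], [0, 0, 0.1], 0], [[0, 0, 0], [0, 0, 0.2], 0], [[0, 0, 0], [0, 0, 0.35], 0], [[0, 0, 0], [0, 0, 0.5], 0], [[0, 0, 0], [0, 0, 0.7], 0]], squeeze=50)

```text
time: 15.82
position: [0.5912, 0.0154, 0.1022]
orientation: [0.404, 0.581, -0.405, 0.579]
contact_force: [1.4, 0.2, -11.8]
opening: 0.0133
```

```bash
python3 st.py
```

```text
15.8167 [0.5912 0.0154 0.1022] jawyaw 20.268872340613836 tilt [-0.0024  0.0001 -1.    ] F [  1.3701   0.2448 -11.8066] T [ 0.138  -0.5159  0.1231] 0.013295813260324543 q7 0.1302495021540068
```

Emit:
move_arm(steps=[[[0, 0, 0], [0, 0, 0.25], 0], [[0, 0, 0], [0, 0, 0.5], 0], [[0, 0, 0], [0, 0, 0.75], 0], [[0, 0, 0], [0, 0, 1.0], 0], [[0, 0, 0], [0, 0, 1.25], 0]])

```text
time: 16.23
position: [0.5919, 0.0154, 0.1158]
orientation: [0.404, 0.58, -0.404, 0.58]
contact_force: [1.0, -0.2, -12.5]
opening: 0.0139
```

Emit:
move_arm(steps=[[[0, 0, 0], [0, 0, 0.25], 0], [[0, 0, 0], [0, 0, 0.5], 0], [[0, 0, 0], [0, 0, 0.75], 0], [[0, 0, 0], [0, 0, 1.0], 0], [[0, 0, 0], [0, 0, 1.25], 0]])

```text
time: 16.65
position: [0.5921, 0.0155, 0.1284]
orientation: [0.404, 0.58, -0.404, 0.58]
contact_force: [0.5, 0.7, -12.0]
opening: 0.0133
```

Emit:
move_arm(steps=[[[0, 0, 0], [0, 0, 0.25], 0], [[0, 0, 0], [0, 0, 0.5], 0], [[0, 0, 0], [0, 0, 0.75], 0], [[0, 0, 0], [0, 0, 1.0], 0], [[0, 0, 0], [0, 0, 1.25], 0]])

```text
time: 17.07
position: [0.5921, 0.0154, 0.1408]
orientation: [0.404, 0.58, -0.404, 0.58]
contact_force: [0.8, 0.0, -11.0]
opening: 0.0135
```

Emit:
move_arm(steps=[[[0, 0, 0], [0, 0, 0.25], 0], [[0, 0, 0], [0, 0, 0.5], 0], [[0, 0, 0], [0, 0, 0.75], 0], [[0, 0, 0], [0, 0, 1.0], 0], [[0, 0, 0], [0, 0, 1.25], 0]])

```text
time: 17.48
position: [0.5928, 0.0155, 0.1543]
orientation: [0.405, 0.58, -0.404, 0.581]
contact_force: [-0.0, 0.0, -3.3]
opening: 0.0139
```

Emit:
move_arm(steps=[[[0, 0, 0], [0, 0, 0.5], 0], [[0, 0, 0], [0, 0, 1], 0], [[0, 0, 0], [0, 0, 1.6], 0], [[0, 0, 0], [0, 0, 2.2], 0], [[0, 0, 0], [0, 0, 2.5], 0]])

```text
time: 17.9
position: [0.5926, 0.0155, 0.1795]
orientation: [0.404, 0.58, -0.404, 0.581]
contact_force: [1.1, 0.4, -3.6]
opening: 0.0135
```

```bash
python3 st.py
python3 - <<'E'
from h import *
np.set_printoptions(precision=4,suppress=True)
p=cams.read_camera('side'); cv2.imwrite('pics/side1.png',cv2.resize(p['img'][80:360,180:460],None,fx=2,fy=2,interpolation=2))
q=cams.read_camera('top'); 
for c in(p,q):
  for n in('cartridge','puller','coaster'): print(n,[(w(c,d['centre']),round(d['score'],2)) for d in finder.landmark_of(c,n)[:3]])
E
```

```text
17.9 [0.5926 0.0155 0.1795] jawyaw 20.28013927704377 tilt [ 0.0013  0.     -1.    ] F [ 1.1278  0.4078 -3.6478] T [ 0.0072 -0.1461  0.0232] 0.01352606599753949 q7 0.15684222134494452
cartridge [(array([0.5888, 0.0123, 0.0941]), 0.61)]
puller [(array([0.5945, 0.0184, 0.1282]), 0.72)]
coaster [(array([ 0.4362,  0.469 , -0.0001]), 0.95), (array([ 0.3194,  0.334 , -0.0022]), 0.85), (array([ 0.4788,  0.3026, -0.0084]), 0.73)]
cartridge [(array([0.5935, 0.02  , 0.0965]), 0.54)]
puller [(array([ 0.6636, -0.2042, -0.0005]), 0.39)]
coaster [(array([ 0.3206,  0.3339, -0.0029]), 0.97), (array([ 0.4767,  0.2966, -0.0035]), 0.92)]
```

View pics/side1.png

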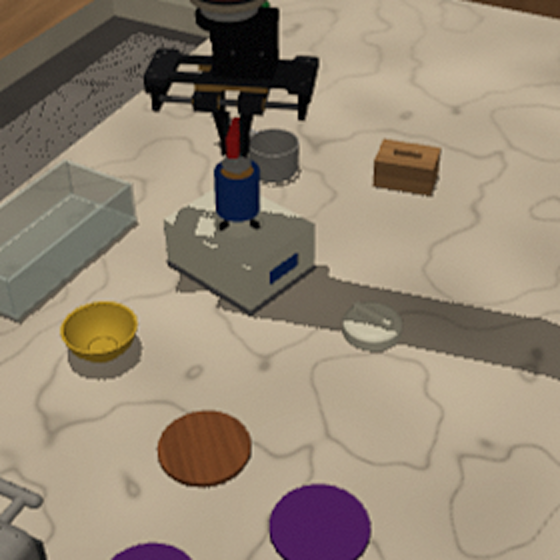

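The cartridge hangs upright and clear of the block at crop pixel (237,190). The coaster is at (204,447) and everything else is undisturbed. Next I'll carry it over the coaster.

Emit:
move_arm(steps=[[[0, 0, 0], [-0.2, 0.5, 0.6], 0], [[0, 0, 0], [-0.6, 1.5, 1], 0], [[0, 0, 0], [-1.2, 3, 1], 0], [[0, 0, 0], [-2, 5, 1], 0], [[0, 0, 0], [-2.9, 7.2, 1], 0]])

```text
time: 18.72
position: [0.5628, 0.0886, 0.1888]
orientation: [0.405, 0.58, -0.404, 0.58]
contact_force: [-0.1, 1.1, -4.5]
opening: 0.0134
```

Emit:
move_arm(steps=[[[0, 0, 0], [-0.9, 2.2, 0], 0], [[0, 0, 0], [-1.8, 4.4, 0], 0], [[0, 0, 0], [-2.7, 6.6, 0], 0], [[0, 0, 0], [-3.6, 8.8, 0], 0], [[0, 0, 0], [-4.5, 11, 0], 0]])

```text
time: 19.13
position: [0.517, 0.1996, 0.1889]
orientation: [0.404, 0.58, -0.404, 0.581]
contact_force: [0.4, 0.2, -4.2]
opening: 0.0132
```

Emit:
move_arm(steps=[[[0, 0, 0], [-0.9, 2.2, 0], 0], [[0, 0, 0], [-1.8, 4.4, 0], 0], [[0, 0, 0], [-2.6, 6.4, 0], 0], [[0, 0, 0], [-3.3, 8.2, 0], 0], [[0, 0, 0], [-3.7, 9.2, 0], 0]])

```text
time: 19.55
position: [0.4791, 0.2931, 0.189]
orientation: [0.404, 0.581, -0.403, 0.581]
contact_force: [1.0, 0.3, -4.1]
opening: 0.0137
```

Emit:
move_arm(steps=[[[0, 0, 0], [-0.3, 0.8, 0], 0], [[0, 0, 0], [-0.4, 1, 0], 0], [[0, 0, 0], [-0.4, 1, 0], 0], [[0, 0, 0], [-0.4, 1, 0], 0]])

```text
time: 19.88
position: [0.4777, 0.2984, 0.1881]
orientation: [0.404, 0.58, -0.405, 0.58]
contact_force: [0.2, 0.4, -3.9]
opening: 0.0136
```

```bash
python3 st.py
cat > coas.py <<'E'
from h import *
np.set_printoptions(precision=4,suppress=True)
t=ctrl.read_state()['position']
for cam in('side','top','wrist'):
    p=cams.read_camera(cam); im=p['img']; cv2.imwrite(f'pics/c_{cam}.png',im)
    for n in('cartridge','coaster'): 
        print(cam,n,[(w(p,d['centre']),round(d['score'],2)) for d in finder.landmark_of(p,n)[:3]])
    for d in finder.masks_of(p,'coaster')[:4]:
        k=d['region'].astype(np.uint8); c=im[k>0].mean(0)
        if c[2]>c[0]+15 and c[1]>c[0]:
            h=cv2.convexHull(max(cv2.findContours(k,0,1)[0],key=cv2.contourArea)).reshape(-1,2)
            P=np.array([ray(p,u,.008)[:2] for u in h]); (x,y),r=cv2.minEnclosingCircle((P*1000).astype(np.float32)); print(cam,'mask circ',x,y,r,'score',d['score'],k.sum())
E
python3 coas.py
```

```text
19.8833 [0.4777 0.2984 0.1881] jawyaw 20.209902980576924 tilt [ 0.     -0.0007 -1.    ] F [ 0.2229  0.438  -3.8546] T [ 0.0181 -0.2127 -0.0066] 0.013563202314627827 q7 -0.40015978004827013
side cartridge [(array([0.4744, 0.295 , 0.1049]), 0.78)]
side coaster [(array([ 0.4777,  0.3035, -0.0071]), 0.82), (array([ 0.433 ,  0.4659, -0.0007]), 0.77), (array([ 0.3198,  0.3312, -0.0052]), 0.66)]
side mask circ 470.9099426269531 304.6488037109375 52.61349868774414 score 0.83 1440
top cartridge [(array([ 0.4786, -0.2643,  0.0006]), 0.52), (array([0.4798, 0.3007, 0.102 ]), 0.49)]
top coaster [(array([ 0.476 ,  0.2997, -0.0002]), 0.9)]
top mask circ 480.09844970703125 289.3371276855469 48.66196823120117 score 0.95 554
wrist cartridge [(array([0.4839, 0.2974, 0.1044]), 0.8)]
wrist coaster [(array([ 0.4777,  0.2978, -0.0005]), 0.94), (array([0.4353, 0.4714, 0.0013]), 0.82), (array([0.3221, 0.3313, 0.0023]), 0.63)]
wrist mask circ 474.13360595703125 298.8542175292969 49.28644561767578 score 0.86 3060
wrist mask circ 688.0530395507812 252.64344787597656 21.297481536865234 score 0.73 237
```

View pics/c_wrist.png

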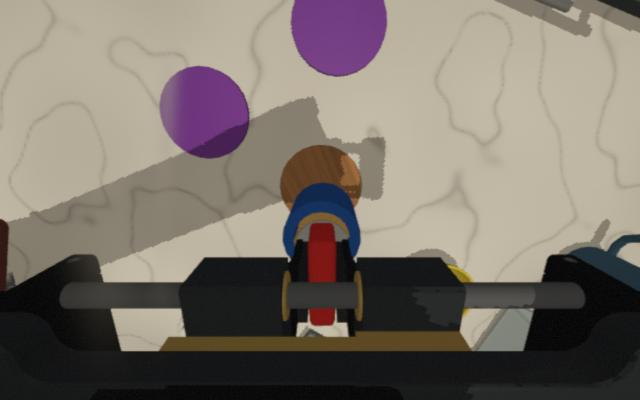

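Run:
```python
from h import *
np.set_printoptions(precision=4,suppress=True)
p=cams.read_camera('wrist'); im=p['img']
k=[d for d in finder.masks_of(p,'coaster')][0]['region']
b,g,r=[im[...,i].astype(int) for i in range(3)]
h=max(cv2.findContours(k.astype(np.uint8),0,1)[0],key=cv2.contourArea).reshape(-1,2)
P=np.array([ray(p,u,.008)[:2] for u in h])
# robust circle with R=50 mm on outer points
from scipy.optimize import least_squares
f=lambda x:np.hypot(P[:,0]-x[0],P[:,1]-x[1])-.05
q=least_squares(f,[.477,.3],loss='cauchy',f_scale=.0007); print(q.x,np.sum(np.abs(f(q.x))<.0015),len(P))
kb=((b>r+20)&(b>g+15)).astype(np.uint8); print(cv2.connectedComponentsWithStats(kb)[2][1:])
```

```text
[0.4753 0.2978] 148 241
[[ 283  183   77   76 2483]]
```

The cartridge hangs over the wooden coaster, which is visible at pixel (320,180). The coaster is at about (0.476, 0.299), so I'll nudge −1 mm in x and lower.

Emit:
move_arm(steps=[[[0, 0, 0], [-0.1, 0.05, -1], 0], [[0, 0, 0], [-0.1, 0.05, -2.5], 0], [[0, 0, 0], [-0.1, 0.05, -4.5], 0], [[0, 0, 0], [-0.1, 0.05, -6.5], 0], [[0, 0, 0], [-0.1, 0.05, -8], 0]])

```text
time: 21.0
position: [0.4754, 0.2995, 0.1058]
orientation: [0.404, 0.581, -0.405, 0.58]
contact_force: [0.3, 0.3, -4.0]
opening: 0.0133
```

Emit:
move_arm(steps=[[[0, 0, 0], [0, 0, -0.4], 0], [[0, 0, 0], [0, 0, -0.7], 0], [[0, 0, 0], [0, 0, -0.9], 0], [[0, 0, 0], [0, 0, -0.9], 0], [[0, 0, 0], [0, 0, -0.9], 0]])

```text
time: 21.42
position: [0.4766, 0.3003, 0.1]
orientation: [0.405, 0.58, -0.404, 0.58]
contact_force: [-0.5, 0.0, -3.5]
opening: 0.0133
```

```bash
python3 st.py
python3 - <<'E'
from h import *
np.set_printoptions(precision=4,suppress=True)
p=cams.read_camera('wrist'); im=p['img']
k=[d for d in finder.masks_of(p,'coaster')][0]['region']
h=max(cv2.findContours(k.astype(np.uint8),0,1)[0],key=cv2.contourArea).reshape(-1,2)
P=np.array([ray(p,u,.008)[:2] for u in h])
from scipy.optimize import least_squares
f=lambda x:np.hypot(P[:,0]-x[0],P[:,1]-x[1])-.05
q=least_squares(f,[.477,.3],loss='cauchy',f_scale=.0007); print(q.x,np.sum(np.abs(f(q.x))<.0015),len(P))
for cam in('top','side'):
  c=cams.read_camera(cam)
  for n in('cartridge','coaster'): print(cam,n,[(w(c,d['centre']),round(d['score'],2)) for d in finder.landmark_of(c,n)[:2]])
E
```

```text
21.4167 [0.4766 0.3003 0.1   ] jawyaw 20.27751929090068 tilt [ 0.0011  0.0006 -1.    ] F [-0.4788  0.0054 -3.4553] T [ 0.0207 -0.1016 -0.0337] 0.01334423060626604 q7 -0.449726522559732
[0.3242 0.3317] 349 353
top cartridge [(array([0.4748, 0.3022, 0.0153]), 0.5)]
top coaster [(array([ 0.4309,  0.47  , -0.0009]), 0.76), (array([ 0.4771,  0.299 , -0.0004]), 0.66)]
side cartridge [(array([0.4712, 0.3002, 0.0103]), 0.9)]
side coaster [(array([ 0.4775,  0.3011, -0.0063]), 0.65), (array([ 0.3227,  0.3316, -0.0047]), 0.62)]
```

Emit:
move_arm(steps=[[[0, 0, 0], [-0.03, -0.05, -0.15], 0], [[0, 0, 0], [-0.03, -0.05, -0.3], 0], [[0, 0, 0], [-0.03, -0.05, -0.4], 0], [[0, 0, 0], [-0.03, -0.05, -0.5], 0], [[0, 0, 0], [-0.03, -0.05, -0.55], 0]])

```text
time: 22.23
position: [0.4757, 0.2994, 0.0934]
orientation: [0.404, 0.58, -0.404, 0.58]
contact_force: [-1.3, 0.1, -3.0]
opening: 0.0136
```

Emit:
move_arm(steps=[[[0, 0, 0], [0, 0, -0.04], 0], [[0, 0, 0], [0, 0, -0.08], 0], [[0, 0, 0], [0, 0, -0.12], 0], [[0, 0, 0], [0, 0, -0.16], 0], [[0, 0, 0], [0, 0, -0.16], 0]])

```text
time: 22.65
position: [0.476, 0.2996, 0.0922]
orientation: [0.404, 0.58, -0.404, 0.58]
contact_force: [0.6, -0.4, -1.7]
opening: 0.0139
```

Emit:
move_arm(steps=[[[0, 0, 0], [0, 0, -0.03], 0], [[0, 0, 0], [0, 0, -0.06], 0], [[0, 0, 0], [0, 0, -0.09], 0], [[0, 0, 0], [0, 0, -0.09], 0]])

```text
time: 22.98
position: [0.476, 0.2995, 0.0912]
orientation: [0.404, 0.58, -0.404, 0.58]
contact_force: [0.3, 0.3, -1.3]
opening: 0.0139
```

```bash
python3 st.py
```

```text
22.9833 [0.476  0.2995 0.0912] jawyaw 20.283597891392986 tilt [ 0.0002  0.0002 -1.    ] F [ 0.3371  0.2576 -1.3318] T [ 0.0561 -0.2883  0.0096] 0.013907076078122383 q7 -0.45415967130257967
```

Emit:
move_arm(steps=[[[0, 0, 0], [0, 0, -0.02], 0], [[0, 0, 0], [0, 0, -0.04], 0], [[0, 0, 0], [0, 0, -0.04], 0]], squeeze=5)

```text
time: 23.23
position: [0.476, 0.2995, 0.0908]
orientation: [0.404, 0.58, -0.404, 0.58]
contact_force: [0.7, 0.6, -0.3]
opening: 0.0137
```

Emit:
move_arm(steps=[[[0, 0, 0], [0, 0, 0], 1.5], [[0, 0, 0], [0, 0, 0], 2], [[0, 0, 0], [0, 0, 0], 3], [[0, 0, 0], [0, 0, 0], 4.5], [[0, 0, 0], [0, 0, 0], 4.5]])

```text
time: 23.65
position: [0.4758, 0.2994, 0.0908]
orientation: [0.404, 0.58, -0.404, 0.58]
contact_force: [0.3, 0.1, -0.1]
opening: 0.0329
```

Emit:
move_arm(steps=[[[0, 0, 0], [0, 0, 0], 4.5], [[0, 0, 0], [0, 0, 0], 4.5], [[0, 0, 0], [0, 0, 0], 4.5], [[0, 0, 0], [0, 0, 0], 4.5]])

```text
time: 23.98
position: [0.4759, 0.2994, 0.0908]
orientation: [0.404, 0.58, -0.404, 0.58]
contact_force: [0.6, 1.3, -0.6]
opening: 0.0447
```

```bash
python3 st.py; python3 hang.py|head -6
```

```text
23.9833 [0.4759 0.2994 0.0908] jawyaw 20.278519662533185 tilt [-0. -0. -1.] F [ 0.5682  1.3371 -0.6332] T [ 0.0007 -0.1565  0.0158] 0.044697549669199 q7 -0.4544499650140489
222 325
225 (np.int64(311), np.int64(332), np.float64(321.5))
230 (np.int64(310), np.int64(333), np.float64(321.5))
240 (np.int64(308), np.int64(334), np.float64(321.0))
250 (np.int64(308), np.int64(334), np.float64(321.0))
260 (np.int64(308), np.int64(334), np.float64(321.0))
```

Released, and the puller stayed put. Retreating straight up, then aside.

Emit:
move_arm(steps=[[[0, 0, 0], [0, 0, 1], 4.5], [[0, 0, 0], [0, 0, 2.5], 4.5], [[0, 0, 0], [0, 0, 5], 4.5], [[0, 0, 0], [0, 0, 8], 4.5], [[0, 0, 0], [0, 0, 11], 4.5]])

```text
time: 24.45
position: [0.4754, 0.2994, 0.2025]
orientation: [0.404, 0.58, -0.404, 0.58]
contact_force: [1.1, 0.7, -0.2]
opening: 0.0447
```

Emit:
move_arm(steps=[[[0, 0, 0], [1, -3, 1], 4.5], [[0, 0, 0], [2, -6, 1], 4.5], [[0, 0, 0], [3, -9, 1], 4.5], [[0, 0, 0], [4, -12, 1], 4.5], [[0, 0, 0], [5, -15, 1], 4.5]])

```text
time: 24.87
position: [0.5262, 0.1482, 0.2119]
orientation: [0.404, 0.58, -0.404, 0.581]
contact_force: [0.2, 0.7, -0.2]
opening: 0.0451
```

```bash
python3 coas.py
python3 - <<'E'
import cv2,numpy as np
a=cv2.imread('pics/c_side.png')[200:370,190:390]; b=cv2.imread('pics/c_top.png')[170:270,180:280]
cv2.imwrite('pics/fin.png',np.hstack([cv2.resize(a,(470,400)),cv2.resize(b,(330,400)[:1]+(400,))]))
E
```

```text
side cartridge [(array([0.4735, 0.3004, 0.0024]), 0.58)]
side coaster [(array([ 0.4784,  0.3015, -0.0038]), 0.98), (array([ 0.3178,  0.3318, -0.0025]), 0.92), (array([ 0.4729, -0.2684, -0.0046]), 0.75)]
side mask circ 468.4196472167969 306.0252380371094 50.746246337890625 score 0.72 772
top cartridge [(array([0.4785, 0.3021, 0.0084]), 0.55)]
top coaster [(array([ 0.3212,  0.3343, -0.0023]), 0.72), (array([ 0.4758,  0.2979, -0.0043]), 0.68), (array([0.4754, 0.3028, 0.0069]), 0.63)]
top mask circ 475.9295654296875 299.6531982421875 50.299537658691406 score 0.83 619
wrist cartridge [(array([0.4762, 0.2983, 0.0109]), 0.56)]
wrist coaster []
wrist mask circ 474.7982177734375 297.2523498535156 50.25364685058594 score 0.74 3334
```

View pics/fin.png

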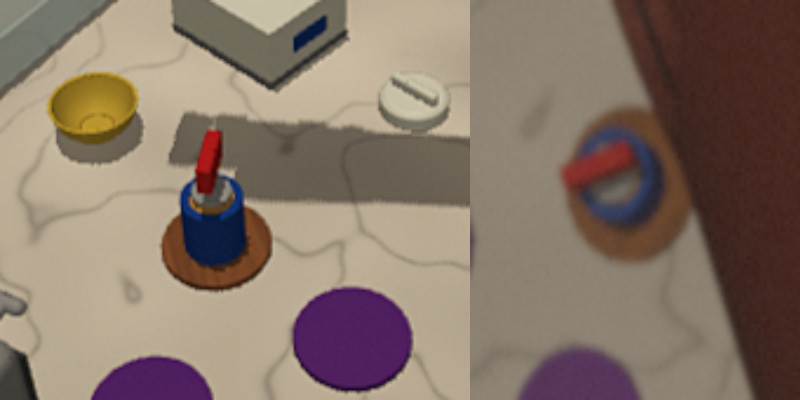

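The cartridge stands upright in the middle of the wooden coaster with the puller in it (left view, about pixel (213,225)), and the gripper is clear. Handing in.

```bash
python3 -c "
from plant import ticket
print(ticket.close_job())"
```

```text
the job is handed in; nothing more can be done
None
```

The job is done and handed in at about 25 s of the 72 s allowed. The cartridge stands upright near the middle of the wooden coaster, with the puller still screwed in and the gripper clear.

**What I did**
- I took the puller from its stand, lowered the pin through the slot at about 12° yaw, and screwed it clockwise to the stop, letting it down as it turned.
- Drawing the cartridge out took about 10–12 N until the seal let go. I carried it to the coaster, set it down with very little force, opened the fingers and withdrew.

**Last checks**
- **Centring:** the final network and circle fits put the cartridge within about 5 mm of the coaster's centre. The side camera's fit of the coaster was several millimetres off the others, so I gave it little weight.
- **Carry:** the hanging load was about 3.7 N, which matches cartridge plus puller. When I opened the fingers, the puller stayed put.
- **Other things:** the bowl, cap, filter block and purple discs in the last picture looked undisturbed. I did not measure their positions again.

**What did not match:** I turned about 81° from where the pin dropped in, against a nominal 72°. Torque levelled off near 0.4 N m over the last few degrees with no slip in the grip. Either the slot angle I read was a few degrees off, or the cartridge turned slightly in its seal after the stop. The handle was at home height and the thread held during the pull.

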